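# Set the stop pin in a framer's length-stop rail

### The arm

A 6-joint arm with a two-finger parallel gripper is mounted at the origin on the work surface. World frame = base frame: x ahead of the robot, y to its left, z up, the work surface at z = 0. Lengths are in mm, angles in rad, forces in N, time in s.
With the tool pointing down it reaches from about 425 to 925 mm from the base axis. Payload 12.5 kg.
Tool frame: the origin (TCP) lies midway between the tips of the shut fingers; the grasp point (between the pads) lies tcp_to_grasp behind it (tcp_to_grasp is the distance from the TCP to the grasp point, in mm); z points along the fingers, y is the line along which they close (so a half turn about z gives the same grasp; the last joint's range is limited). The gripper opens to 85 mm and grips with 20 to 120 N. Pads are 22 mm wide; open, the fingers measure 114 mm over their backs; the gripper's body (76 mm by 85 mm) begins 54 mm behind the grasp point. The pads swing forward as they close: fully open they stand 13 mm farther back than shut.
Start: joints at [-1.397, 0.491, 1.559, -0, 1.092, -0.106], TCP at [172.625, -600.704, 231.327] pointing down, gripper open.
Joint ranges: [-3.1, 3.1], [-0.84, 2.19], [0.05, 2.79], [-1.13, 4.28], [0.06, 2.93], [-2.69, 2.69]. Speed limits (rad/s): [2.22, 2.22, 2.79, 3.14, 3.14, 3.14].

### API

Orientations are given as a unit quaternion [w, x, y, z].
In Python, from rig import read_state, read_camera, hand_in, tcp_to_grasp gives the robot as it stands.
- The arm moves only by the shell command python3 -m pendant 'ROWS'. ROWS is JSON, a list of rows, each an object with "claw": the gripper command: -1 is fully open, 1 is shut, values between are in proportion; "translation": the shift along the tool's x, y, z in m, a list of three; "rotation": the turn, a rotation vector about the tool's x, y, z in degrees, a list of three. A call has exactly 5 rows; each row shifts and turns the commanded pose from where the row before left it, along the tool's axes as they then stand; what a row does not reach is not made up. A row lasts 1/8 s, in which the tool goes at most 62.5 mm and 10.7 degrees, less where a joint would pass 70% of its speed; a pose out of reach is approached as far as the arm can. A call with a gripper value outside its range is refused whole. The fingers move at their own pace and stop on an object; the grip force is fixed at half the most. Time passes only in rows, so rows that do not move let the fingers close, or fill a call up. It gives the time, the measured TCP pose, the force, the opening and the grip force at its end, in the units of the state.
- read_state(): the state, without advancing time (a new reading comes with each control period).
- read_camera(name): name is "side" or "top" or "wrist"; returns a dict with "frame" (480x640x3 uint8, red, green, blue), "fov_y" (degrees; the focal length in pixels is half the picture's height over the tangent of half this angle, whatever the lens; pixels are square), "cx", "cy" (the principal point, pixels), "position" and "orientation" of the camera in the world. Camera axes: x right, y up, looking along -z (the intrinsics and any distortion apply to the point x, -y, -z); pixel columns grow to the right and rows downward; lengths in mm; the calibration is good to about 2 mm. The wrist camera is an equidistant fisheye: a pixel r from the principal point sees the ray r / f radians off the axis. A picture is of the moment at which its call begins. There is no depth.
- hand_in(): hands the job in; it is judged then, once.
The state is a dict: "time_s": time; "q": joint angles; "qvel": joint speeds; "joint_efforts": joint torques, N m; "eef_pos": TCP position; "tool_rot": TCP orientation; "wrist_force": force on the tool from outside, world axes, zero at the start; "ft_torque": the same for the moment, N m; "grip_width": finger opening in mm; "gripper_force": force on a finger pad.
Only numpy, scipy, OpenCV 4.12 (cv2) and the standard library are available. Lean on these libraries where they do the work, as an engineer would, in place of code of your own. Each camera call takes 0.05 s, during which the arm holds its last target. There are 200 camera calls.

### The job

Set up the framer's length stop: take the yellow-handled stop pin out of the wooden rest and, sliding its tip lightly along the middle of the black bar in the stop rail, feel for the bar's one unmarked hole. Lower the pin into it, still held, until it is fully home and upright, then let go. Do not lean on the bar (more than about 40 N marks it), and leave the spare black pin and the other things on the bench where they are.

Things in the scene. Friction and masses are not known exactly. Their poses are not given: they have to be found in the camera images.
- pin_grip (a point): Centre of the stop pin's handle: yellow plastic, 22 x 22 mm, 40 mm tall, flat sides along x and y, z up along the pin. Below it a round steel shank, 10 mm diameter, 24 mm long, with a 2 mm chamfer to a flat 7 mm tip. The handle's underside (shoulder) is 20 mm below this point, the shank's tip 44 mm below. Loose, about 0.12 kg, stands upright in the rest at the start.
- pin_shoulder (a point): The same stop pin: middle of the underside of the handle, where the shank begins; z points up along the pin. Fully home means that this face lies on the black bar.
- bar_mid (a point): Middle of the visible top face of the rail's black bar, 34 mm above the bench, x along the bar, y across, z up. The locked bar is hard, flat, 50 mm wide, seen for 75 mm either way. Its only hole is black on black, unmarked, on the centre line (y = 0), anywhere from x = -28 to +28 mm: round, 14 mm wide, small chamfer, blind, 26 mm deep. More than 40 N from the pin marks the bar.
- rest: fixed wooden rest block for pins, 150 x 60 x 40 mm (x, y, z), origin at the centre of its underside; holes 13 mm wide, 30 mm deep, at x = -40 and +40 mm on its centre line. Each pin stands with its shank in a hole and its shoulder on the block's top. The stop pin may be in either hole.
- spare_grip (a point): centre of the handle of the spare pin: same shape as the stop pin but with a black handle, in the other hole of the rest. Leave it.
- corner: gold frame-corner sample lying on the bench: a V of two 110 mm arms 30 mm wide, 22 mm high; origin at the V's point on the underside. Leave it.
- jar: jar of 60 mm diameter, 80 mm tall, origin at its underside. Leave it.
- frame: small dark picture frame lying flat, 130 x 180 x 16 mm, origin at the centre of its underside. Leave it.
- rail: The stop rail: fixed aluminium fixture 270 mm long (x), 160 mm wide (y), bed 30 mm high; origin at the centre of its underside, below the middle of the visible bar, which stands 4 mm above the bed. Two grey housings, 10 mm higher than the bar, cover the bar's ends beyond x = -75 and +75 mm. A blue fence, 4 mm higher than the bar, runs along x at y = 68 to 78 mm.
Not all that is in view belongs to the job. Several things have the shape of the rest; the one meant has the colours described above.

How it is judged:
By the outcome, as a careful person would: the job done as asked, in the order asked, and still so for the second after the job is handed in, with the robot touching nothing.
It also fails if it takes over 61 s, if anything falls off the work surface, if the arm or the gripper's body presses on something with over 40 N, if the wrist force passes 120 N, or if a joint passes its speed limit or range.

## Working session

There is one attempt and no reset: what is moved stays moved. The work goes in short steps, Python scripts to look and compute and a shell command to move; the robot and the scene stay as the last step left them, time stands still between calls to the robot, and variables do not carry over. Pictures are saved under pics/ and viewed, at most 10 in all, crops included, and the job is handed in when it is done.

```bash
mkdir -p pics; ls
cat > h.py <<'E'
import numpy as np, cv2
from rig import read_state, read_camera, tcp_to_grasp
from scipy.spatial.transform import Rotation as R
def rot(q): return R.from_quat([q[1],q[2],q[3],q[0]])
def ray(c,u,v,fish=False):
    f=240/np.tan(np.radians(c['fov_y'])/2); x=(u-c['cx']); y=(v-c['cy'])
    if fish:
        r=np.hypot(x,y); t=r/f; d=np.array([x/r*np.sin(t),-y/r*np.sin(t),-np.cos(t)]) if r>0 else np.array([0,0,-1.])
    else: d=np.array([x/f,-y/f,-1.])
    return np.array(c['position']),rot(c['orientation']).apply(d)
def onplane(c,u,v,z,fish=False):
    p,d=ray(c,u,v,fish); return p+d*(z-p[2])/d[2]
E
python3 - <<'E'
from h import *
import pickle
s=read_state(); print(s, tcp_to_grasp)
for n in ['top','side','wrist']:
    c=read_camera(n); cv2.imwrite(f'pics/{n}0.png',c['frame'][:,:,::-1]); pickle.dump(c,open(n+'.pkl','wb'))
    print(n,{k:c[k] for k in c if k!='frame'})
E
```

```text
pics
{'time_s': 0.0, 'q': array([-1.39656337e+00,  4.91589963e-01,  1.55944967e+00,  1.19996981e-05,
        1.09169771e+00, -1.05615525e-01]), 'qvel': array([ 0.00072211,  0.00059916, -0.0008992 , -0.00045363, -0.00063174,
       -0.00203427]), 'joint_efforts': array([ 6.57600249e-04, -6.18459964e+01, -2.61587977e+01, -4.44682132e-05,
        4.09443703e-03,  1.05943734e-06]), 'eef_pos': array([ 172.60740098, -600.45986426,  230.70877507]), 'tool_rot': array([-5.72186875e-04,  9.90226789e-01,  1.39465331e-01, -1.43128211e-05]), 'wrist_force': array([ 0.9229459 ,  0.29613422, -0.66224769]), 'ft_torque': array([-0.00619739, -0.01945744,  0.02883314]), 'gripper_force': 0.0, 'grip_width': 85.98552810379617} 18.700000000000003
top {'fov_y': 44.73091650066089, 'cx': 312.74811640794906, 'cy': 235.87222034460572, 'position': array([ 305.13694821,  -25.05848753, 1382.15809857]), 'orientation': array([ 0.7312494 ,  0.07362604, -0.06737892, -0.67476929])}
side {'fov_y': 45.62862610022241, 'cx': 317.28308954194983, 'cy': 239.53245227759757, 'position': array([124.01705862, 842.90044889, 688.92598903]), 'orientation': array([-0.20852934, -0.11596552,  0.4592048 ,  0.85568596])}
wrist {'fov_y': 65.70646984690485, 'cx': 316.26491089430965, 'cy': 234.5673973253695, 'position': array([ 240.99715025, -580.09733564,  373.03040918]), 'orientation': array([ 0.79047782, -0.11240338,  0.08574678, -0.59595115])}
```

View pics/top0.png

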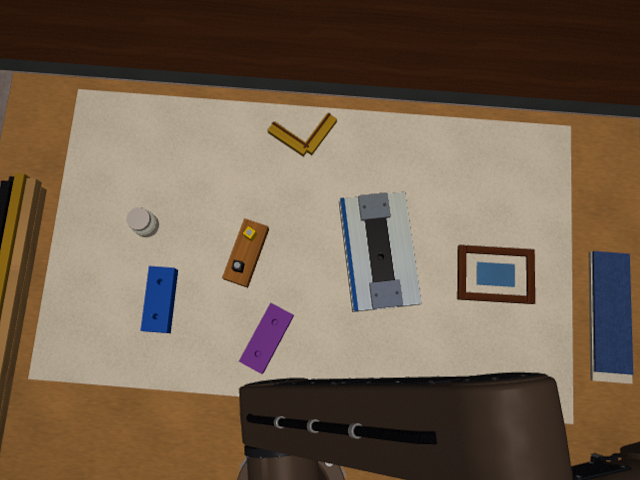

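View pics/side0.png

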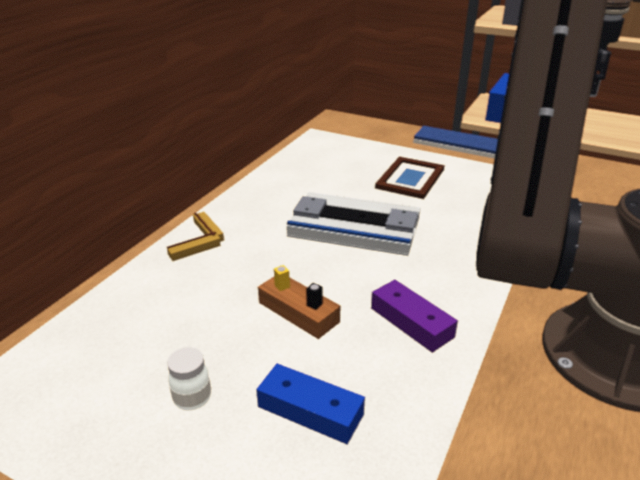

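The pictures show three rest-shaped blocks in the top view: wooden (246,253), blue (159,299) and purple (267,338). The wooden one fits the description and holds the yellow pin at (250,233) and the black spare at (238,266). There is a dark spot on the bar near (381,256). I'll measure these and confirm in a crop.

```bash
cat > m.py <<'E'
from h import *
import pickle
c=pickle.load(open('top.pkl','rb')); sd=pickle.load(open('side.pkl','rb'))
def blob(c,lo,hi,roi):
    hsv=cv2.cvtColor(c['frame'],cv2.COLOR_RGB2HSV); m=cv2.inRange(hsv,lo,hi); k=np.zeros_like(m); x0,y0,x1,y1=roi; k[y0:y1,x0:x1]=m[y0:y1,x0:x1]
    n,l,st,ce=cv2.connectedComponentsWithStats(k); i=1+np.argmax(st[1:,4]); return (l==i).astype(np.uint8),ce[i],st[i]
m,ce,st=blob(c,(22,120,100),(35,255,255),(235,220,265,245)); print('yel top',ce,st, onplane(c,*ce,80))
m2,ce2,st2=blob(sd,(20,120,60),(35,255,255),(265,255,295,295)); print('yel side',ce2,st2)
# triangulate
p1,d1=ray(c,*ce); p2,d2=ray(sd,*ce2)
A=np.c_[d1,-d2]; t=np.linalg.lstsq(A,p2-p1,rcond=None)[0]; print('tri',p1+d1*t[0],p2+d2*t[1])
# rest
m,ce,st=blob(c,(5,100,60),(20,255,255),(210,205,280,300)); r=cv2.minAreaRect(max(cv2.findContours(m,0,2)[0],key=cv2.contourArea)); print('rest',r)
print(np.array([onplane(c,*q,40)[:2] for q in cv2.boxPoints(r)]), onplane(c,*r[0],40))
# bar : dark between housings
m,ce,st=blob(c,(0,0,0),(180,255,50),(355,205,405,290)); r=cv2.minAreaRect(max(cv2.findContours(m,0,2)[0],key=cv2.contourArea)); print('bar',r,st)
print(np.array([onplane(c,*q,34)[:2] for q in cv2.boxPoints(r)]), onplane(c,*r[0],34))
m,ce,st=blob(c,(100,120,50),(125,255,255),(330,185,380,320)); r=cv2.minAreaRect(max(cv2.findContours(m,0,2)[0],key=cv2.contourArea)); print('fence',r)
print(np.array([onplane(c,*q,38)[:2] for q in cv2.boxPoints(r)]))
print('spot',onplane(c,381,256,34))
im=c['frame'][:,:,::-1]
a=cv2.resize(im[205:300,215:285],None,fx=5.5,fy=5.5,interpolation=2); b=cv2.resize(np.clip(im[205:300,345:415].astype(float)*2,0,255).astype(np.uint8),None,fx=5.5,fy=5.5,interpolation=2)
cv2.imwrite('pics/crop1.png',np.hstack([a,b]))
E
python3 m.py
```

```text
yel top [249.05797101 232.17391304] [243 226  13  13  69] [565.01460727 142.69313374  80.        ]
yel side [281.52985075 278.56343284] [274 268  16  22 268]
tri [568.96749549 145.2447321   60.19342858] [567.29810017 144.56420157  59.77258978]
rest ((245.3430633544922, 252.3065643310547), (27.68118667602539, 64.76030731201172), 19.98310661315918)
[[460.0179485  200.90960104]
 [608.03213801 164.87113632]
 [590.17329882 101.40708377]
 [443.01291536 138.64429571]] [524.52001271 151.59840479  40.        ]
bar ((379.3755798339844, 249.31658935546875), (63.108177185058594, 21.146194458007812), 82.40535736083984) [ 365  218   30   64 1327]
[[ 626.8856011  -121.70384064]
 [ 637.66715549 -170.87283244]
 [ 490.13382429 -198.47496544]
 [ 479.71961222 -150.33263674]] [ 557.80183468 -160.48677507   34.        ]
fence ((348.76153564453125, 254.09234619140625), (112.99563598632812, 3.7210419178009033), 82.87498474121094)
[[ 672.86913678  -59.24464701]
 [ 674.70768985  -67.9330476 ]
 [ 412.16706562 -118.50953814]
 [ 410.43803621 -110.14355345]]
spot [ 542.23461476 -165.19491534   34.        ]
```

View pics/crop1.png

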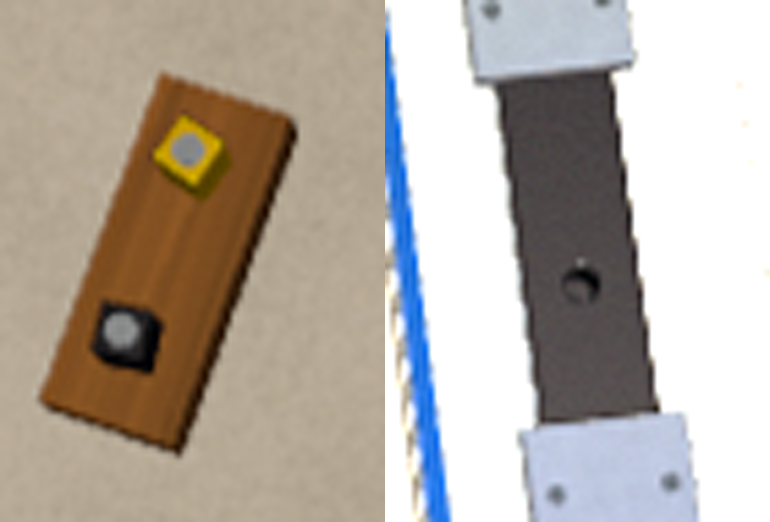

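The crop confirms it: the yellow pin stands in the wooden rest, far from the base (triangulated 567,145,60, so the height fits). The black spare is in the other hole. A faint hole shows on the bar near top px (380.5,256.5), about x = -16 in the rail frame. Now I'll move above the pin.

```bash
python3 -m pendant '[{"claw":-0.1,"translation":[0.0505,-0.0283,0],"rotation":[0,0,0]},{"claw":-0.1,"translation":[0.0505,-0.0283,0],"rotation":[0,0,0]},{"claw":-0.1,"translation":[0.0505,-0.0283,0],"rotation":[0,0,0]},{"claw":-0.1,"translation":[0.0505,-0.0283,0],"rotation":[0,0,0]},{"claw":-0.1,"translation":[0.0505,-0.0283,0],"rotation":[0,0,0]}]'
python3 -m pendant '[{"claw":-0.1,"translation":[0.0505,-0.0283,0],"rotation":[0,0,0]},{"claw":-0.1,"translation":[0.0505,-0.0283,0],"rotation":[0,0,0]},{"claw":-0.1,"translation":[0.0505,-0.0283,0],"rotation":[0,0,0]},{"claw":-0.1,"translation":[0.0505,-0.0283,0],"rotation":[0,0,0]},{"claw":-0.1,"translation":[0.0216,-0.0586,0],"rotation":[0,0,0]}]'
python3 -m pendant '[{"claw":-0.1,"translation":[0.0216,-0.0586,0],"rotation":[0,0,0]},{"claw":-0.1,"translation":[0.0216,-0.0586,0],"rotation":[0,0,0]},{"claw":-0.1,"translation":[0.0216,-0.0586,0],"rotation":[0,0,0]},{"claw":-0.1,"translation":[0.0216,-0.0586,0],"rotation":[0,0,0]},{"claw":-0.1,"translation":[0.0216,-0.0586,0],"rotation":[0,0,0]}]'
cat >> h.py <<'E'
def st():
    s=read_state(); e=rot(s['tool_rot']); print('t',round(s['time_s'],2),'tcp',s['eef_pos'].round(1),'yaw',np.degrees(np.arctan2(*e.apply([1,0,0])[1::-1])).round(1),'zaxis',e.apply([0,0,1]).round(4),'F',s['wrist_force'].round(1),'w',round(s['grip_width'],1),'gf',round(s['gripper_force'],1)); return s
def goto(s,p):
    print('tool delta mm',rot(s['tool_rot']).inv().apply(np.array(p)-s['eef_pos']).round(1))
E
python3 - <<'E'
from h import *
import pickle
s=st(); c=read_camera('wrist'); pickle.dump(c,open('w1.pkl','wb')); cv2.imwrite('pics/w1.png',c['frame'][:,:,::-1])
print({k:c[k] for k in c if k!='frame'}, rot(c['orientation']).apply([0,0,-1]))
E
```

```text
time_s: 0.78
eef_pos: [377.3, -393.5, 231.3]
tool_rot: [0.0, 0.99, 0.139, 0.0]
wrist_force: [0.8, 0.3, 0.4]
grip_width: 47.1
gripper_force: 0.0
time_s: 1.4
eef_pos: [545.5, -166.9, 230.6]
tool_rot: [0.0, 0.99, 0.139, 0.0]
wrist_force: [0.4, 0.4, 0.9]
grip_width: 47.2
gripper_force: 0.0
time_s: 2.02
eef_pos: [566.4, 145.4, 231.2]
tool_rot: [0.0, 0.99, 0.139, -0.0]
wrist_force: [1.0, 0.2, -0.4]
grip_width: 46.7
gripper_force: 0.0
t 2.02 tcp [566.4 145.4 231.2] yaw 16.0 zaxis [-1.e-04 -1.e-04 -1.e+00] F [ 1.   0.2 -0.4] w 46.7 gf 0.0
{'fov_y': 65.70646984690485, 'cx': 316.26491089430965, 'cy': 234.5673973253695, 'position': array([634.79956609, 165.93331435, 373.4538275 ]), 'orientation': array([ 0.79041528, -0.11280102,  0.0853553 , -0.59601518])} [-0.2693945  -0.07657319 -0.95998081]
```

View pics/w1.png

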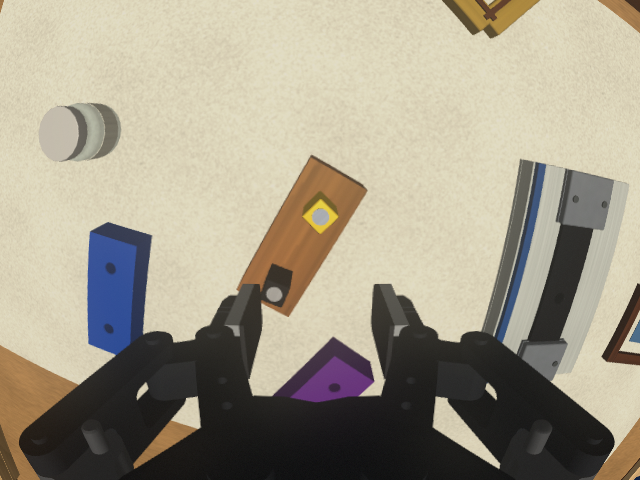

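The wrist view shows the yellow handle top at (320,216), the spare at (274,294) and the bar at right.

Run:
```python
from h import *
import pickle
c=pickle.load(open('w1.pkl','rb')); f=c['frame']
hsv=cv2.cvtColor(f,cv2.COLOR_RGB2HSV); x0,y0=295,185
m=cv2.inRange(hsv,(22,100,170),(35,255,255)); k=np.zeros_like(m); k[y0:245,x0:350]=m[y0:245,x0:350]
ct=max(cv2.findContours(k,0,2)[0],key=cv2.contourArea); h=cv2.convexHull(ct); r=cv2.minAreaRect(h); print(r, h[:,0].min(0),h[:,0].max(0))
P=np.array([onplane(c,*q,80,True)[:2] for q in cv2.boxPoints(r)]); print(P,P.mean(0))
e=np.diff(P,axis=0); print(np.linalg.norm(e,axis=1),np.degrees(np.arctan2(e[:,1],e[:,0])))
print('cap',onplane(c,320,216,80,True), 'spare',onplane(c,274,294,80,True), 'hole?',onplane(c,559,298,34,True))
```

```text
((320.2500305175781, 216.25003051757812), (26.162948608398438, 25.45584487915039), 45.0) [302 199] [337 233]
[[564.35925933 157.97610093]
 [582.64924461 148.04656112]
 [572.1231556  129.36020551]
 [553.46287365 139.19274282]] [568.1486333  143.64390259]
[20.81151899 21.44710786 21.09229509] [ -28.49730971 -119.39271222  152.21420901]
cap [568.37135588 143.92726472  80.        ] spare [490.2189068  163.17698498  80.        ] hole? [ 543.42938091 -162.63884761   34.        ]
```

```bash
python3 -m pendant '[{"claw":-0.1,"translation":[0,0,0.025],"rotation":[0,0,8.9]},{"claw":-0.1,"translation":[0,0,0.025],"rotation":[0,0,8.9]},{"claw":-0.1,"translation":[0,0,0.025],"rotation":[0,0,8.9]},{"claw":-0.1,"translation":[0,0,0.025],"rotation":[0,0,8.8]},{"claw":-0.1,"translation":[0,0,0.025],"rotation":[0,0,8.8]}]'
python3 - <<'E'
from h import *
import pickle
s=st(); goto(s,[568.2,143.7,48]); c=read_camera('wrist'); pickle.dump(c,open('w2.pkl','wb')); cv2.imwrite('pics/w2.png',c['frame'][:,:,::-1])
hsv=cv2.cvtColor(c['frame'],cv2.COLOR_RGB2HSV)
k=cv2.inRange(hsv,(22,100,170),(35,255,255))
ct=max(cv2.findContours(k[100:400,200:450].copy(),0,2)[0],key=cv2.contourArea); h=cv2.convexHull(ct)+np.array([[200,100]]); r=cv2.minAreaRect(h); print(r)
P=np.array([onplane(c,*q,80,True)[:2] for q in cv2.boxPoints(r)]); print(P,P.mean(0))
e=np.diff(P,axis=0); print(np.linalg.norm(e,axis=1),np.degrees(np.arctan2(e[:,1],e[:,0])))
E
```

```text
time_s: 2.7
eef_pos: [566.5, 143.3, 105.3]
tool_rot: [0.0, 0.969, -0.247, -0.0]
wrist_force: [-0.8, 0.1, -0.8]
grip_width: 47.4
gripper_force: 0.0
t 2.7 tcp [566.5 143.3 105.3] yaw -28.6 zaxis [-2.e-04 -1.e-04 -1.e+00] F [-0.8  0.1 -0.8] w 47.4 gf 0.0
tool delta mm [ 1.3 -1.2 57.3]
((316.5, 274.5), (39.0, 43.0), 90.0)
[[581.95322029 147.3599352 ]
 [572.10275637 129.29900679]
 [553.78265661 138.81880853]
 [564.0309543  157.61267913]] [567.9673969  143.27260741]
[20.57252474 20.64588774 21.40647513] [-118.60813308  152.54194217   61.39636505]
```

View pics/w2.png

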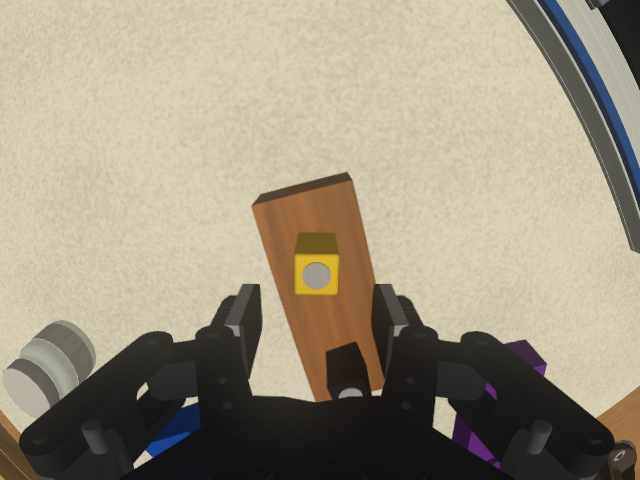

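The handle is square between the open fingers at (316,274), so I'll descend and close.

```bash
python3 -m pendant '[{"claw":-0.1,"translation":[0.0015,-0.0008,0.02],"rotation":[0,0,0]},{"claw":-0.1,"translation":[0,0,0.02],"rotation":[0,0,0]},{"claw":-0.1,"translation":[0,0,0.017],"rotation":[0,0,0]},{"claw":-0.1,"translation":[0,0,0],"rotation":[0,0,0]},{"claw":1,"translation":[0,0,0],"rotation":[0,0,0]}]'
python3 -m pendant '[{"claw":1,"translation":[0,0,0],"rotation":[0,0,0]},{"claw":1,"translation":[0,0,0],"rotation":[0,0,0]},{"claw":1,"translation":[0,0,0],"rotation":[0,0,0]},{"claw":1,"translation":[0,0,0],"rotation":[0,0,0]},{"claw":1,"translation":[0,0,0],"rotation":[0,0,0]}]'
python3 - <<'E'
from h import *
st()
E
```

```text
time_s: 3.38
eef_pos: [568.6, 143.3, 49.8]
tool_rot: [-0.0, 0.97, -0.244, 0.0]
wrist_force: [0.9, -0.2, 0.9]
grip_width: 30.4
gripper_force: 0.0
time_s: 4.0
eef_pos: [568.7, 143.4, 50.1]
tool_rot: [-0.0, 0.97, -0.244, 0.001]
wrist_force: [-0.4, -0.5, 6.2]
grip_width: 21.2
gripper_force: 59.2
t 4.0 tcp [568.7 143.4  50.1] yaw -28.3 zaxis [ 1.5e-03  1.0e-04 -1.0e+00] F [-0.4 -0.5  6.2] w 21.2 gf 59.2
```

The pin is gripped (21.2 mm, 59 N). Its tip should be about 34 mm below the TCP. I'll lift it and carry it over the bar.

```bash
python3 -m pendant '[{"claw":1,"translation":[0,0,-0.02],"rotation":[0,0,0]},{"claw":1,"translation":[0,0,-0.03],"rotation":[0,0,0]},{"claw":1,"translation":[0,0,-0.03],"rotation":[0,0,0]},{"claw":1,"translation":[0.0203,0.038,0],"rotation":[0,0,0]},{"claw":1,"translation":[0.0203,0.038,0],"rotation":[0,0,0]}]'
python3 -m pendant '[{"claw":1,"translation":[0.0203,0.038,0],"rotation":[0,0,0]},{"claw":1,"translation":[0.0203,0.038,0],"rotation":[0,0,0]},{"claw":1,"translation":[0.0203,0.038,0],"rotation":[0,0,0]},{"claw":1,"translation":[0.0203,0.038,0],"rotation":[0,0,0]},{"claw":1,"translation":[0.0203,0.038,0],"rotation":[0,0,0]}]'
python3 - <<'E'
from h import *
import pickle
s=st(); c=read_camera('wrist'); pickle.dump(c,open('w3.pkl','wb')); im=c['frame'][:,:,::-1]; cv2.imwrite('pics/w3.png',im)
for n in ['top','side']:
    c=read_camera(n); pickle.dump(c,open(n+'3.pkl','wb'))
E
```

```text
time_s: 4.62
eef_pos: [567.9, 56.5, 129.8]
tool_rot: [-0.0, 0.97, -0.243, 0.0]
wrist_force: [1.7, 0.0, -0.5]
grip_width: 21.4
gripper_force: 58.9
time_s: 5.25
eef_pos: [567.2, -159.6, 129.4]
tool_rot: [0.0, 0.97, -0.244, -0.0]
wrist_force: [0.4, 0.2, -1.2]
grip_width: 21.0
gripper_force: 58.9
t 5.25 tcp [ 567.2 -159.6  129.4] yaw -28.3 zaxis [-0.e+00 -1.e-04 -1.e+00] F [ 0.4  0.2 -1.2] w 21.0 gf 58.9
```

View pics/w3.png

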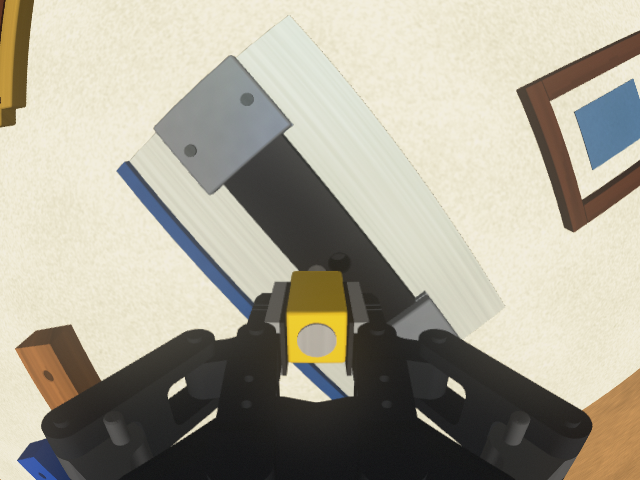

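The pin is held straight, with the shank tip just visible at (317,268). The dark hole is beside it at about (340,262). Next I'll measure the bar's centre line from this view.

Run:
```python
from h import *
import pickle
c=pickle.load(open('w3.pkl','rb')); g=cv2.cvtColor(c['frame'],cv2.COLOR_RGB2GRAY)
# edges by row scan: dark run around bar axis
L=[];Rr=[]
for v in range(195,255,4):
    u0=int(253+ (v-160)*0.95); 
    a=u0
    while g[v,a]<95: a-=1
    b=u0
    while g[v,b]<95: b+=1
    L.append(onplane(c,a+.5,v,34,True)[:2]);Rr.append(onplane(c,b-.5,v,34,True)[:2])
L=np.array(L);Rr=np.array(Rr)
for E in (L,Rr):
    vx,vy,x,y=cv2.fitLine(E.astype(np.float32),2,0,.01,.01).ravel(); print(np.degrees(np.arctan2(vy,vx)),x,y)
u=np.array([np.cos(np.radians(10.9)),np.sin(np.radians(10.9))]); n=np.array([-u[1],u[0]])
c0=np.array([557.8,-160.5]); print('L',((L-c0)@n).round(1)); print('R',((Rr-c0)@n).round(1))
h=onplane(c,340,262,34,True)[:2]-c0; print('hole',h@u,h@n)
# in-row dark minima near hole
roi=g[245:285,322:365]; print(roi[::4,::3])
m=(roi<30).astype(np.uint8); n_,l,s_,ce=cv2.connectedComponentsWithStats(m); print(s_,ce+[322,245])
s=read_state(); t=np.array(s['eef_pos'][:2])-c0; print('tcp rail',t@u,t@n)
# shared check with top view: hole
ct=pickle.load(open('top.pkl','rb')); h=onplane(ct,380.5,256.5,34)[:2]-c0; print('hole top',h@u,h@n)
```

```text
10.724037 594.40955 -128.65475
10.758485 563.11896 -186.47621
L [24.  24.3 24.5 24.2 24.5 24.2 24.5 24.2 24.5 24.2 24.5 24.2 24.5 24.3
 24.5]
R [-26.6 -26.5 -26.4 -26.7 -26.6 -26.5 -26.4 -26.8 -26.6 -26.5 -26.4 -26.3
 -26.2 -26.6 -26.5]
hole -14.368188644997705 -1.2527446485181972
[[ 53  55  55  56  56  56  58  58  58  60  60  61  61  62  64]
 [ 52  53  53  54  54  57  58  57  57  57  60  59  60  61  61]
 [ 53  53  53  54  49  47  49  48  57  56  58  58  58  59  59]
 [ 52  54  51  46  52  54  53  50  38  50  55  57  58  57  60]
 [ 52  52  44  36  38  40  38  39  37  42  54  56  55  56  57]
 [ 52  52  44  37  39  38  37  37  38  43  53  54  53  57  57]
 [ 86  66  50  42  37  38  37  38  40  51  52  54  54  55  55]
 [ 98  97  97  97  96  97  98  48  50  51  51  52  52  53  53]
 [ 97  98  97  97  99  97  99  50  49  49  51  51  51  53  53]
 [ 98  98  98  99  98 100  99  53  48  55  56  59  59  52  52]]
[[   0    0   43   40 1720]] [[343.  264.5]]
tcp rail 9.29597643173279 -1.1698688894686624
hole top -17.219832236035142 -0.34595592978407175
```

The TCP lies on the bar's centre line (offset within 0.5 mm) at rail x ≈ +9. The hole should be near x ≈ -14 to -17. I'll descend to just above the bar, then find contact gently.

```bash
python3 -m pendant '[{"claw":1,"translation":[0,0,0.018],"rotation":[0,0,0]},{"claw":1,"translation":[0,0,0.018],"rotation":[0,0,0]},{"claw":1,"translation":[0,0,0.015],"rotation":[0,0,0]},{"claw":1,"translation":[0,0,0.005],"rotation":[0,0,0]},{"claw":1,"translation":[0,0,0],"rotation":[0,0,0]}]'
python3 -m pendant '[{"claw":1,"translation":[0,0,0.0008],"rotation":[0,0,0]},{"claw":1,"translation":[0,0,0.0008],"rotation":[0,0,0]},{"claw":1,"translation":[0,0,0.0008],"rotation":[0,0,0]},{"claw":1,"translation":[0,0,0.0006],"rotation":[0,0,0]},{"claw":1,"translation":[0,0,0],"rotation":[0,0,0]}]'
python3 - <<'E'
from h import *
st();st()
E
```

```text
time_s: 6.02
eef_pos: [567.5, -158.0, 73.2]
tool_rot: [0.0, 0.97, -0.244, -0.0]
wrist_force: [0.4, -0.3, -0.7]
grip_width: 21.0
gripper_force: 59.0
time_s: 6.65
eef_pos: [567.4, -158.3, 70.3]
tool_rot: [0.0, 0.97, -0.244, -0.0]
wrist_force: [-0.5, -0.5, -0.9]
grip_width: 21.2
gripper_force: 59.0
t 6.65 tcp [ 567.4 -158.3   70.3] yaw -28.3 zaxis [-1.e-04 -1.e-04 -1.e+00] F [-0.5 -0.5 -0.9] w 21.2 gf 59.0
t 6.65 tcp [ 567.4 -158.3   70.3] yaw -28.3 zaxis [-1.e-04 -1.e-04 -1.e+00] F [-0.5 -0.5 -0.9] w 21.2 gf 59.0
```

```bash
python3 -m pendant '[{"claw":1,"translation":[0.0008,0.0009,0],"rotation":[0,0,0]},{"claw":1,"translation":[0,0,0.0004],"rotation":[0,0,0]},{"claw":1,"translation":[0,0,0.0004],"rotation":[0,0,0]},{"claw":1,"translation":[0,0,0.0003],"rotation":[0,0,0]},{"claw":1,"translation":[0,0,0],"rotation":[0,0,0]}]'
python3 -m pendant '[{"claw":1,"translation":[0,0,0.0003],"rotation":[0,0,0]},{"claw":1,"translation":[0,0,0.0003],"rotation":[0,0,0]},{"claw":1,"translation":[0,0,0],"rotation":[0,0,0]},{"claw":1,"translation":[0,0,0],"rotation":[0,0,0]},{"claw":1,"translation":[0,0,0],"rotation":[0,0,0]}]'
```

```text
time_s: 7.28
eef_pos: [567.7, -159.4, 69.2]
tool_rot: [0.0, 0.97, -0.244, -0.0]
wrist_force: [-0.8, 0.6, -0.9]
grip_width: 21.0
gripper_force: 59.0
time_s: 7.9
eef_pos: [567.7, -159.4, 68.6]
tool_rot: [0.0, 0.97, -0.244, -0.0]
wrist_force: [0.1, -0.2, -0.5]
grip_width: 21.3
gripper_force: 59.0
```

```bash
python3 -m pendant '[{"claw":1,"translation":[0,0,0.0002],"rotation":[0,0,0]},{"claw":1,"translation":[0,0,0.0002],"rotation":[0,0,0]},{"claw":1,"translation":[0,0,0],"rotation":[0,0,0]},{"claw":1,"translation":[0,0,0],"rotation":[0,0,0]},{"claw":1,"translation":[0,0,0],"rotation":[0,0,0]}]'
```

```text
time_s: 8.52
eef_pos: [567.7, -159.4, 68.2]
tool_rot: [0.0, 0.97, -0.244, -0.0]
wrist_force: [-0.2, -0.3, -0.7]
grip_width: 21.4
gripper_force: 59.0
```

```bash
python3 -m pendant '[{"claw":1,"translation":[0,0,0.0002],"rotation":[0,0,0]},{"claw":1,"translation":[0,0,0.0002],"rotation":[0,0,0]},{"claw":1,"translation":[0,0,0],"rotation":[0,0,0]},{"claw":1,"translation":[0,0,0],"rotation":[0,0,0]},{"claw":1,"translation":[0,0,0],"rotation":[0,0,0]}]'
```

```text
time_s: 9.15
eef_pos: [567.8, -159.4, 68.1]
tool_rot: [0.0, 0.97, -0.244, 0.0]
wrist_force: [-0.6, 1.5, 5.5]
grip_width: 21.0
gripper_force: 59.5
```

Contact came at TCP z = 68.1 with about 6 N, exactly as predicted. Now I'll slide lightly along the bar toward -x.

```bash
python3 -m pendant '[{"claw":1,"translation":[-0.0012,0.0009,0.0001],"rotation":[0,0,0]},{"claw":1,"translation":[-0.0012,0.0009,0],"rotation":[0,0,0]},{"claw":1,"translation":[-0.0012,0.0009,0],"rotation":[0,0,0]},{"claw":1,"translation":[-0.0012,0.0010,0],"rotation":[0,0,0]},{"claw":1,"translation":[-0.0012,0.0010,0],"rotation":[0,0,0]}]'
```

```text
time_s: 9.78
eef_pos: [560.8, -161.0, 68.1]
tool_rot: [0.0, 0.97, -0.244, 0.001]
wrist_force: [3.4, 1.0, 5.0]
grip_width: 20.9
gripper_force: 59.6
```

```bash
python3 -m pendant '[{"claw":1,"translation":[-0.0012,0.0009,0],"rotation":[0,0,0]},{"claw":1,"translation":[-0.0012,0.0009,0],"rotation":[0,0,0]},{"claw":1,"translation":[-0.0012,0.0010,0],"rotation":[0,0,0]},{"claw":1,"translation":[-0.0012,0.0010,0],"rotation":[0,0,0]},{"claw":1,"translation":[-0.0012,0.0010,0],"rotation":[0,0,0]}]'
```

```text
time_s: 10.4
eef_pos: [553.3, -162.4, 68.1]
tool_rot: [0.0, 0.97, -0.244, 0.001]
wrist_force: [4.0, 0.6, 5.4]
grip_width: 21.3
gripper_force: 59.6
```

```bash
python3 -m pendant '[{"claw":1,"translation":[-0.0009,0.0007,0],"rotation":[0,0,0]},{"claw":1,"translation":[-0.0009,0.0007,0],"rotation":[0,0,0]},{"claw":1,"translation":[-0.0009,0.0008,0],"rotation":[0,0,0]},{"claw":1,"translation":[-0.0009,0.0008,0],"rotation":[0,0,0]},{"claw":1,"translation":[-0.0009,0.0008,0],"rotation":[0,0,0]}]'
```

```text
time_s: 11.02
eef_pos: [546.2, -163.2, 67.3]
tool_rot: [-0.0, 0.97, -0.244, -0.001]
wrist_force: [-0.3, -0.5, -1.8]
grip_width: 21.1
gripper_force: 58.8
```

```bash
python3 -m pendant '[{"claw":1,"translation":[-0.0006,0.0005,0],"rotation":[0,0,0]},{"claw":1,"translation":[-0.0006,0.0005,0],"rotation":[0,0,0]},{"claw":1,"translation":[-0.0006,0.0005,0],"rotation":[0,0,0]},{"claw":1,"translation":[0,0,0],"rotation":[0,0,0]},{"claw":1,"translation":[0,0,0],"rotation":[0,0,0]}]'
```

```text
time_s: 11.65
eef_pos: [544.6, -163.8, 67.7]
tool_rot: [0.0, 0.97, -0.244, -0.0]
wrist_force: [0.7, -0.1, -1.6]
grip_width: 21.1
gripper_force: 58.8
```

Force has vanished and z dropped 0.4 mm, so the tip is over the hole at rail x ≈ -13.6. I'll lower it a little, watching the force.

```bash
python3 -m pendant '[{"claw":1,"translation":[-0.0006,0.0005,0.0004],"rotation":[0,0,0]},{"claw":1,"translation":[0,0,0.0003],"rotation":[0,0,0]},{"claw":1,"translation":[0,0,0.0003],"rotation":[0,0,0]},{"claw":1,"translation":[0,0,0],"rotation":[0,0,0]},{"claw":1,"translation":[0,0,0],"rotation":[0,0,0]}]'
```

```text
time_s: 12.28
eef_pos: [543.9, -164.0, 66.7]
tool_rot: [0.0, 0.97, -0.244, 0.0]
wrist_force: [-0.4, -0.6, -0.7]
grip_width: 21.2
gripper_force: 58.8
```

```bash
python3 -m pendant '[{"claw":1,"translation":[0,0,0.0005],"rotation":[0,0,0]},{"claw":1,"translation":[0,0,0.0005],"rotation":[0,0,0]},{"claw":1,"translation":[0,0,0.0003],"rotation":[0,0,0]},{"claw":1,"translation":[0,0,0],"rotation":[0,0,0]},{"claw":1,"translation":[0,0,0],"rotation":[0,0,0]}]'
```

```text
time_s: 12.9
eef_pos: [543.8, -164.0, 65.4]
tool_rot: [0.0, 0.97, -0.244, 0.0]
wrist_force: [-0.2, -0.6, -0.1]
grip_width: 21.2
gripper_force: 58.8
```

```bash
python3 -m pendant '[{"claw":1,"translation":[0,0,0.0005],"rotation":[0,0,0]},{"claw":1,"translation":[0,0,0.0005],"rotation":[0,0,0]},{"claw":1,"translation":[0,0,0.0005],"rotation":[0,0,0]},{"claw":1,"translation":[0,0,0],"rotation":[0,0,0]},{"claw":1,"translation":[0,0,0],"rotation":[0,0,0]}]'
```

```text
time_s: 13.52
eef_pos: [543.9, -164.0, 63.9]
tool_rot: [0.0, 0.97, -0.244, 0.0]
wrist_force: [-0.7, 0.2, -1.4]
grip_width: 21.2
gripper_force: 58.8
```

```bash
python3 -m pendant '[{"claw":1,"translation":[0,0,0.0006],"rotation":[0,0,0]},{"claw":1,"translation":[0,0,0.0006],"rotation":[0,0,0]},{"claw":1,"translation":[0,0,0.0006],"rotation":[0,0,0]},{"claw":1,"translation":[0,0,0],"rotation":[0,0,0]},{"claw":1,"translation":[0,0,0],"rotation":[0,0,0]}]'
```

```text
time_s: 14.15
eef_pos: [543.8, -164.0, 62.1]
tool_rot: [0.0, 0.97, -0.244, -0.0]
wrist_force: [0.0, 0.4, -1.4]
grip_width: 21.3
gripper_force: 58.8
```

The tip is 6 mm deep and free of contact. Home should be at TCP z ≈ 44.1.

```bash
python3 -m pendant '[{"claw":1,"translation":[0,0,0.0015],"rotation":[0,0,0]},{"claw":1,"translation":[0,0,0.0015],"rotation":[0,0,0]},{"claw":1,"translation":[0,0,0.0015],"rotation":[0,0,0]},{"claw":1,"translation":[0,0,0.0015],"rotation":[0,0,0]},{"claw":1,"translation":[0,0,0],"rotation":[0,0,0]}]'
```

```text
time_s: 14.78
eef_pos: [543.8, -163.9, 55.9]
tool_rot: [0.0, 0.97, -0.244, -0.0]
wrist_force: [0.2, -0.2, -0.2]
grip_width: 20.9
gripper_force: 58.8
```

```bash
python3 -m pendant '[{"claw":1,"translation":[0,0,0.002],"rotation":[0,0,0]},{"claw":1,"translation":[0,0,0.002],"rotation":[0,0,0]},{"claw":1,"translation":[0,0,0.002],"rotation":[0,0,0]},{"claw":1,"translation":[0,0,0.002],"rotation":[0,0,0]},{"claw":1,"translation":[0,0,0],"rotation":[0,0,0]}]'
```

```text
time_s: 15.4
eef_pos: [543.7, -164.0, 47.9]
tool_rot: [0.0, 0.97, -0.244, -0.0]
wrist_force: [-0.2, 0.3, -1.0]
grip_width: 21.3
gripper_force: 58.8
```

```bash
python3 -m pendant '[{"claw":1,"translation":[0,0,0.001],"rotation":[0,0,0]},{"claw":1,"translation":[0,0,0.001],"rotation":[0,0,0]},{"claw":1,"translation":[0,0,0.0009],"rotation":[0,0,0]},{"claw":1,"translation":[0,0,0],"rotation":[0,0,0]},{"claw":1,"translation":[0,0,0],"rotation":[0,0,0]}]'
```

```text
time_s: 16.02
eef_pos: [543.9, -164.0, 45.2]
tool_rot: [0.0, 0.97, -0.244, 0.0]
wrist_force: [-0.3, -0.4, -0.6]
grip_width: 21.0
gripper_force: 58.8
```

```bash
python3 -m pendant '[{"claw":1,"translation":[0,0,0.0003],"rotation":[0,0,0]},{"claw":1,"translation":[0,0,0.0003],"rotation":[0,0,0]},{"claw":1,"translation":[0,0,0.0003],"rotation":[0,0,0]},{"claw":1,"translation":[0,0,0.0001],"rotation":[0,0,0]},{"claw":1,"translation":[0,0,0],"rotation":[0,0,0]}]'
```

```text
time_s: 16.65
eef_pos: [543.8, -164.0, 44.2]
tool_rot: [0.0, 0.97, -0.244, 0.0]
wrist_force: [-1.0, -0.7, -0.8]
grip_width: 21.3
gripper_force: 58.8
```

```bash
python3 -m pendant '[{"claw":1,"translation":[0,0,0.0001],"rotation":[0,0,0]},{"claw":1,"translation":[0,0,0.0001],"rotation":[0,0,0]},{"claw":1,"translation":[0,0,0],"rotation":[0,0,0]},{"claw":1,"translation":[0,0,0],"rotation":[0,0,0]},{"claw":1,"translation":[0,0,0],"rotation":[0,0,0]}]'
```

```text
time_s: 17.27
eef_pos: [543.8, -164.0, 44.2]
tool_rot: [0.0, 0.97, -0.244, 0.0]
wrist_force: [-1.4, 0.4, 5.8]
grip_width: 20.8
gripper_force: 59.5
```

The shoulder is on the bar at z = 44.2, with 6 N of contact. I'll release and withdraw straight up.

```bash
python3 -m pendant '[{"claw":-0.1,"translation":[0,0,0],"rotation":[0,0,0]},{"claw":-0.1,"translation":[0,0,0],"rotation":[0,0,0]},{"claw":-0.1,"translation":[0,0,0],"rotation":[0,0,0]},{"claw":-0.1,"translation":[0,0,0],"rotation":[0,0,0]},{"claw":-0.1,"translation":[0,0,0],"rotation":[0,0,0]}]'
python3 -m pendant '[{"claw":-0.1,"translation":[0,0,-0.005],"rotation":[0,0,0]},{"claw":-0.1,"translation":[0,0,-0.02],"rotation":[0,0,0]},{"claw":-0.1,"translation":[0,0,-0.03],"rotation":[0,0,0]},{"claw":-0.1,"translation":[0,0,-0.03],"rotation":[0,0,0]},{"claw":-0.1,"translation":[0,0,-0.03],"rotation":[0,0,0]}]'
python3 - <<'E'
from h import *
s=st(); c=read_camera('wrist'); b=read_camera('side')
a=c['frame'][120:420,150:470,::-1]; d=cv2.resize(b['frame'][170:330,250:440,::-1],(380,320),interpolation=2)
cv2.imwrite('pics/fin.png',np.hstack([cv2.resize(a,(341,320)),d]))
k=cv2.inRange(cv2.cvtColor(c['frame'],cv2.COLOR_RGB2HSV),(22,100,150),(35,255,255))[100:400,200:450]
ct=max(cv2.findContours(k.copy(),0,2)[0],key=cv2.contourArea)+np.array([[200,100]]); r=cv2.minAreaRect(ct)
P=np.array([onplane(c,*q,74,True)[:2] for q in cv2.boxPoints(r)]); print(r,P.mean(0),np.linalg.norm(np.diff(P,axis=0),axis=1))
E
```

```text
time_s: 17.9
eef_pos: [543.8, -164.0, 44.0]
tool_rot: [0.0, 0.97, -0.244, 0.0]
wrist_force: [0.1, 0.2, -0.3]
grip_width: 46.9
gripper_force: 0.0
time_s: 18.52
eef_pos: [543.7, -163.9, 160.3]
tool_rot: [0.0, 0.97, -0.244, 0.0]
wrist_force: [-0.2, -0.2, 0.8]
grip_width: 46.8
gripper_force: 0.0
t 18.52 tcp [ 543.7 -163.9  160.3] yaw -28.3 zaxis [ 2.e-04 -1.e-04 -1.e+00] F [-0.2 -0.2  0.8] w 46.8 gf 0.0
((316.5, 240.5), (31.0, 33.0), 90.0) [ 543.9977686  -163.16374916] [21.00844002 20.9269444  21.54912655]
```

View pics/fin.png

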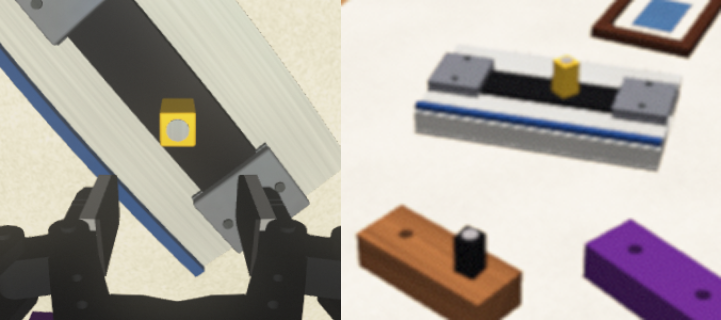

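The picture shows the pin upright in the bar, with its handle flush (wrist crop (178,128), side crop (566,77)). The spare is untouched in the rest and the gripper is clear, so I'm handing in.

```bash
python3 -c "from rig import hand_in; print(hand_in())"
```

```text
the job is handed in; nothing more can be done
None
```

The yellow stop pin is fully home and upright in the bar's hole and released; the highest contact force I read was about 6 N, the other things were left alone, and I handed the job in at about 18.5 s.

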